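Snug the bean canister's clutch screw

TASK

The short coffee bean canister on the bar has been left unlocked. Grip the thumb bar on its lid and turn it clockwise, seen from above, until the locking arm is home against its stop pin and the drag clutch just begins to slip, so that the bar has moved visibly (about 5 to 20 degrees) past the arm; stop there, do not crank on, and let go. The tall canister is already locked: leave its thumb bar alone.

Things in the scene. Friction and masses are not known exactly. Their poses are not given: they have to be found in the camera images.
- wing_grip (a point): Centre of the short canister's thumb bar: upright steel bar 44 mm long (its x), 14 thick (y), 26 high (z up), turning on the lid's vertical axis; grip it across its thickness from above. Centre 145.5 mm above the counter, lower edge 20 mm above the flat black lid (106 mm wide, top at 112 mm). Metal canister, 100 mm wide, fixed to the counter; place and heading vary, sides swap with the tall one.
- lock_arm (a joint): Angle (rad, growing clockwise from above) of the short canister's locking arm: flat steel pointer on the lid under the bar, 10 mm wide, 6 thick, reaching 43 mm from the axis. Starts at 0.5 to 1.2; at 1.6 it meets the stop pin (8 mm wide, 8 high, on the lid 40 mm from the axis) and can go no farther. Turns easily (0.03 N m), stays where left.
- wing (a joint): Slip of the drag clutch, rad: how far the short canister's thumb bar has turned clockwise past its locking arm. 0 at the start: bar in line with the arm. The clutch carries the arm along (slip stays 0) until the arm meets its stop pin; then it slips at about 0.15 N m and this angle grows with the bar. It does not spring back.
- tall_wing (a joint): Clutch slip, rad, of the tall canister's thumb bar (same metal, black lid and bar, lid top at 157 mm, fixed to the counter; its arm already rests on its stop pin). 0 at the start; leave it so.

How it is judged:
By the outcome, as a careful person would: the job done as asked, in the order asked, and still so for the second after the job is handed in, with the robot touching nothing.
It also fails if it takes over 34 s, if anything falls off the work surface, if the arm or the gripper's body presses on something with over 40 N, if the wrist force passes 120 N, or if a joint passes its speed limit or range.

ROBOT

A 6-joint arm with a two-finger parallel gripper is mounted at the origin on the work surface. World frame = base frame: x ahead of the robot, y to its left, z up, the work surface at z = 0. Lengths are in m, angles in rad, forces in N, time in s.
With the tool pointing down it reaches from about 0.3 to 1 m from the base axis. Payload 5.1 kg.
Tool frame: the origin (TCP) lies at the centre of the arm's flange, where the gripper is bolted on; the fingertips stand 190 mm ahead of it and the grasp point (between the pads) lies 171 mm ahead of it; z points along the fingers, y is the direction in which the jaws open and shut (so a half turn about z gives the same grasp; the last joint's range is limited). The gripper opens to 95 mm and grips with 3 to 60 N. Pads are 20 mm wide; open, the fingers measure 119 mm over their backs; the gripper's body (75 mm by 180 mm) begins 59 mm behind the grasp point.
Start: joints at [1.096, 0.124, 1.65, -0, 1.367, -0.083], TCP at [0.248, 0.601, 0.405] pointing down, gripper open.
Joint ranges: [-2.61, 2.61], [-1.02, 2.33], [0.03, 2.71], [-1.35, 4.49], [0.32, 2.68], [-2.91, 2.91]. Speed limits (rad/s): [2.57, 2.57, 3.14, 3.14, 3.14, 3.14].

INTERFACE

Orientations are given as [roll, pitch, yaw] about the fixed x, y, z axes, in that order (R = Rz(yaw) Ry(pitch) Rx(roll)).
In Python, from rig import status, cams, order gives the robot as it stands.
- The arm moves only by the shell command python3 -m handwheel 'ROWS' [FORCE]. ROWS is JSON, a list of rows, each a list of 3 entries, a list of its own where there are three numbers: the shift along the tool's x, y, z in mm, then the turn, a rotation vector about the tool's x, y, z in degrees, then the opening in per cent of the stroke, from 0 (shut) to 100 (fully open). In form: [[[x, y, z], [wx, wy, wz], hand], ...]. A call has 1 to 12 rows; each row shifts and turns the commanded pose from where the row before left it, along the tool's axes as they then stand; what a row does not reach is not made up. A row lasts 1/12 s, in which the tool goes at most 41.7 mm and 7.16 degrees, less where a joint would pass 70% of its speed; a pose out of reach is approached as far as the arm can. A call with a gripper value outside its range is refused whole. The fingers move at their own pace and stop on an object; FORCE is the grip in N (left out, the last holds). Time passes only in rows, so rows that do not move let the fingers close. It gives the time, the measured TCP pose, the force and the opening at its end, in the units of the state.
- status.state(): the state, without advancing time (a new reading comes with each control period).
- cams.grab_frame(name): name is "side" or "top" or "wrist"; returns a dict with "color" (480x640x3 uint8, red, green, blue), "fovy" (degrees; the focal length in pixels is half the picture's height over the tangent of half this angle, whatever the lens; pixels are square), "cx", "cy" (the principal point, pixels), "R" (3x3) and "t" (3): a world point X has camera coordinates R X + t. Camera axes: x right, y down, z forward; pixel columns grow to the right and rows downward; lengths in m; the calibration is good to about 2 mm. A picture is of the moment at which its call begins. There is no depth.
- order.close_job(): hands the job in, once; it reports no verdict.
The state is a dict: "t": time; "qpos": joint angles; "dq": joint speeds; "tau": joint torques, N m; "tool_pos": TCP position; "orientation": TCP orientation; "force": force on the tool from outside, world axes, zero at the start; "wrist_torque": the same for the moment, N m; "gripper_width": finger opening in m.
Only numpy, scipy, OpenCV 4.12 (cv2) and the standard library are available. Lean on these libraries where they do the work, as an engineer would, in place of code of your own. Each camera call takes 0.05 s, during which the arm holds its last target.

## Working session

There is one attempt and no reset: what is moved stays moved. The work goes in short steps, Python scripts to look and compute and a shell command to move; the robot and the scene stay as the last step left them, time stands still between calls to the robot, and variables do not carry over. Pictures are saved under pics/ and viewed, and the job is handed in when it is done.

```bash
ls; mkdir -p pics; python3 - <<'E'
from rig import status,cams
import cv2
print(status.state())
for n in("side","top","wrist"):
    f=cams.grab_frame(n); cv2.imwrite(f"pics/{n}0.png",f["color"][:,:,::-1]); print(n,f["fovy"],f["cx"],f["cy"],f["R"],f["t"])
E
```

```text
pics
{'t': 0.0, 'qpos': array([ 1.09640595e+00,  1.24514569e-01,  1.65166481e+00,  9.56543208e-06,
        1.36751901e+00, -8.25794694e-02]), 'dq': array([-2.21242026e-04,  5.74468841e-05,  1.56074666e-03,  9.18783076e-04,
       -9.52513076e-04, -9.39214214e-04]), 'tau': array([-9.25875829e-04, -4.17590761e+01, -3.59935570e+01,  7.75487535e-02,
        4.87958256e-02, -1.68733632e-04]), 'tool_pos': array([0.24811073, 0.60051536, 0.40348595]), 'orientation': array([-3.13949487e+00, -1.83025227e-04,  2.74977961e+00]), 'force': array([ 0.55452003,  0.71989198, -0.1812603 ]), 'wrist_torque': array([0.00444317, 0.03146425, 0.05642479]), 'gripper_width': 0.09513822353042459}
side 54.8707654520302 320.5182377886601 237.74588578184762 [[-0.95119713 -0.30856012 -0.00383096]
 [-0.15578392  0.49087702 -0.85718791]
 [ 0.26637453 -0.81475788 -0.51498952]] [0.53107416 0.24990586 0.60830363]
top 50.065592179257905 321.25461213729886 242.71783402283717 [[-0.0029086  -0.9999952   0.0010647 ]
 [-0.99555991  0.00279553 -0.09408848]
 [ 0.09408505 -0.00133364 -0.99556327]] [0.0107863  0.5735039  0.98180417]
wrist 68.06242146791118 314.53728376189036 238.48259226474616 [[ 0.38122783  0.92447795 -0.0024203 ]
 [ 0.89372519 -0.36787409  0.25675657]
 [ 0.23647542 -0.10004583 -0.96647308]] [-0.64975825 -0.02985084  0.38999782]
```

View pics/top0.png

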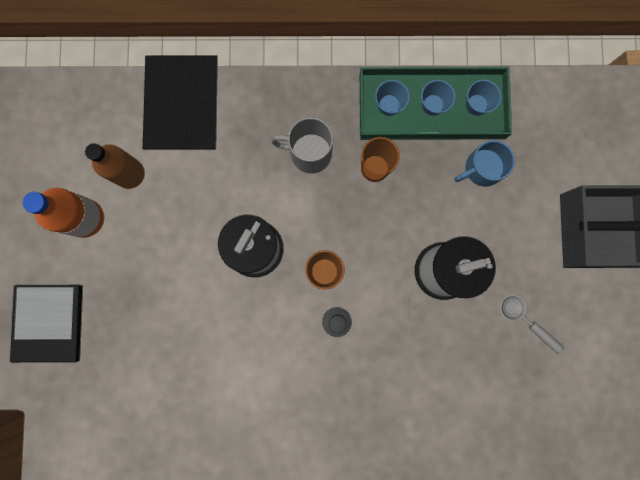

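View pics/side0.png

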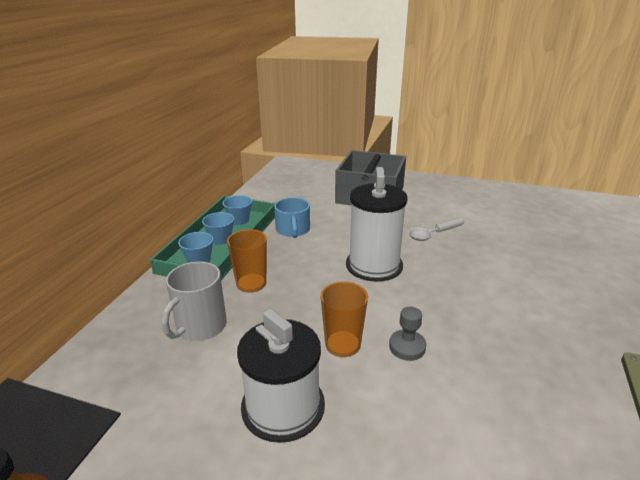

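View pics/wrist0.png

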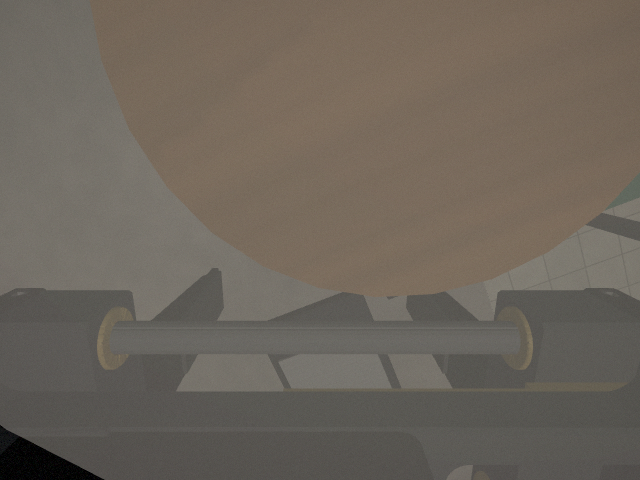

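Top view: the short canister is at about (250,240), its lid and bar visible, and the tall one is at (463,267). I'll zoom in and measure.

```bash
cat > h.py <<'E'
import numpy as np,cv2
from rig import status,cams
def ray(f,uv,z):
    fl=240/np.tan(np.radians(f["fovy"])/2)
    d=f["R"].T@np.array([(uv[0]-f["cx"])/fl,(uv[1]-f["cy"])/fl,1.]); c=-f["R"].T@f["t"]
    return c+d*(z-c[2])/d[2]
def proj(f,X):
    fl=240/np.tan(np.radians(f["fovy"])/2); p=f["R"]@np.array(X)+f["t"]
    return f["cx"]+fl*p[0]/p[2],f["cy"]+fl*p[1]/p[2]
def crop(f,x0,y0,x1,y1,s,name):
    cv2.imwrite(name,cv2.resize(f["color"][y0:y1,x0:x1,::-1],None,fx=s,fy=s,interpolation=cv2.INTER_CUBIC))
E
python3 - <<'E'
from h import *
f=cams.grab_frame("top");crop(f,205,200,295,290,6,"pics/topz.png")
g=cams.grab_frame("side");crop(g,225,295,345,385,6,"pics/sidez.png")
im=f["color"].astype(int)
m=(im.max(2)<45).astype(np.uint8)
m[:,:200]=0;m[:,300:]=0;m[:200]=0;m[290:]=0
c=max(cv2.findContours(m,cv2.RETR_EXTERNAL,cv2.CHAIN_APPROX_NONE)[0],key=cv2.contourArea)
print(cv2.boundingRect(c),cv2.minEnclosingCircle(c))
b=((im.min(2)>100)).astype(np.uint8); 
hull=np.zeros_like(b);cv2.circle(hull,(249,243),24,1,-1);b&=hull
for c in cv2.findContours(b,cv2.RETR_EXTERNAL,cv2.CHAIN_APPROX_NONE)[0]:
    if cv2.contourArea(c)>10: print(cv2.contourArea(c),cv2.minAreaRect(c))
E
```

```text
(218, 215, 65, 62) ((250.1700439453125, 245.71128845214844), 32.76297378540039)
35.0 ((250.1764373779297, 244.70587158203125), (4.458962917327881, 11.661903381347656), 30.963754653930664)
190.5 ((246.08078002929688, 235.8961639404297), (9.29681396484375, 36.222496032714844), 37.87498474121094)
```

View pics/topz.png

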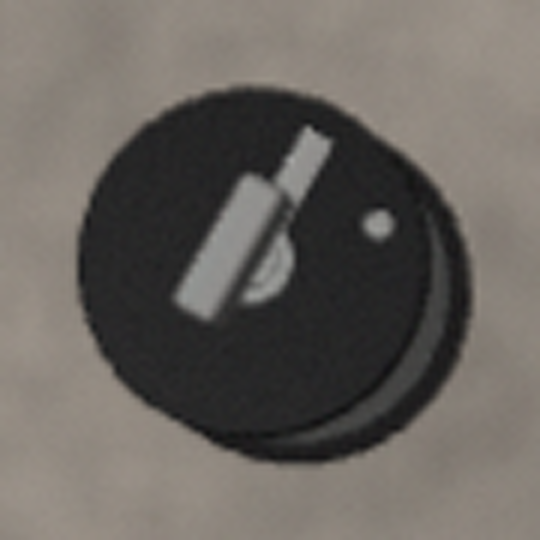

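View pics/sidez.png

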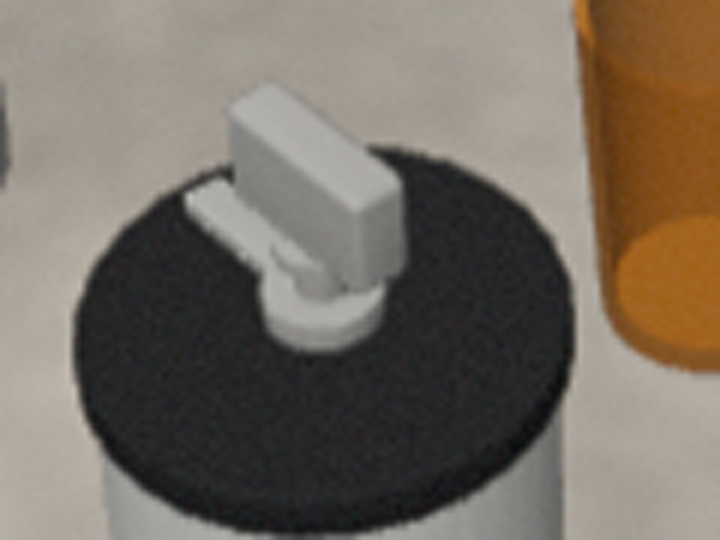

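Zoomed top view: bar top-face corners are at about (250,172), (288,195), (213,325), (174,300) in the crop, the arm tip at (318,135), the pin at (378,224). I'll convert these.

```bash
python3 - <<'E'
from h import *
f=cams.grab_frame("top")
px=lambda p:np.array([(p[0]+.5)/6-.5+205,(p[1]+.5)/6-.5+200])
cs=[ray(f,px(p),.1585) for p in[(250,172),(288,195),(213,325),(174,300)]]
print("bar c",np.mean(cs,0)); ax=(cs[0]+cs[1]-cs[2]-cs[3])/2; print("len",np.linalg.norm(ax),"wid",np.linalg.norm(cs[0]-cs[1]),"ang",np.degrees(np.arctan2(ax[1],ax[0])))
print("lid c",ray(f,px((255,261)),.112))
c=ray(f,px((255,261)),.112); c=np.mean(cs,0)
im=f["color"].astype(int)
for n,p,z in(("arm",(318,135),.12),("pin",(378,224),.12)):
    X=ray(f,px(p),z);d=X-c;print(n,X,np.hypot(*d[:2]),np.degrees(np.arctan2(d[1],d[0])))
# side view: bar top corners crop px
g=cams.grab_frame("side")
ps=[(229,108),(268,84),(403,180),(357,212)]
cc=[ray(g,((u+.5)/6-.5+225,(v+.5)/6-.5+295),.1585) for u,v in ps]
print("side c",np.mean(cc,0)); ax=(cc[0]+cc[1]-cc[2]-cc[3])/2;print(np.degrees(np.arctan2(ax[1],ax[0])),np.linalg.norm(ax))
s=status.state();print(s["t"])
from scipy.spatial.transform import Rotation as Ro
print(Ro.from_euler("xyz",s["orientation"]).as_matrix())
E
```

```text
bar c [0.56460771 0.14261396 0.1585    ]
len 0.042397986830494734 wid 0.012752849026814865 ang -29.765853592086952
lid c [0.56521737 0.14251729 0.112     ]
arm [0.60212294 0.12300088 0.12      ] 0.042332787961820585 -27.600707583464196
pin [0.57540527 0.10493954 0.12      ] 0.03919118001944549 -74.00759461410753
side c [0.56579022 0.14635747 0.1585    ]
-28.402971337799492 0.04192715799545216
0.35
[[-9.24233809e-01  3.81826958e-01 -1.99717421e-04]
 [ 3.81827010e-01  9.24233704e-01 -4.42283352e-04]
 [ 1.57098649e-05 -4.85030732e-04 -9.99999882e-01]]
```

Axis is near (0.565, 0.143) and the bar heads −29°. The pin is at −74°, so the arm should stop near −61°, about 32° of turn plus roughly 12° of slip. I'll go above it first, at the current height.

```bash
python3 -m handwheel '[[[-19.5,-12.6,0],[0,0,0],100],[[-19.5,-12.6,0],[0,0,0],100],[[-19.5,-12.6,0],[0,0,0],100],[[-19.5,-12.6,0],[0,0,0],100],[[-19.5,-12.6,0],[0,0,0],100],[[-19.5,-12.6,0],[0,0,0],100],[[-19.5,-12.6,0],[0,0,0],100],[[-19.5,-12.6,0],[0,0,0],100],[[-19.5,-12.6,0],[0,0,0],100],[[-19.5,-12.6,0],[0,0,0],100],[[-19.5,-12.6,0],[0,0,0],100],[[-19.5,-12.6,0],[0,0,0],100]]' 
python3 -m handwheel '[[[-19.5,-12.6,0],[0,0,0],100],[[-19.5,-12.6,0],[0,0,0],100],[[-19.5,-12.6,0],[0,0,0],100],[[-19.5,-12.6,0],[0,0,0],100],[[-19.5,-12.6,0],[0,0,0],100],[[-19.5,-12.6,0],[0,0,0],100],[[-19.5,-12.6,0],[0,0,0],100],[[-19.5,-12.6,0],[0,0,0],100],[[-19.5,-12.6,0],[0,0,0],100],[[-19.5,-12.6,0],[0,0,0],100],[[-19.5,-12.6,0],[0,0,0],100],[[-19.5,-12.6,0],[0,0,3],100]]' 
python3 -m handwheel '[[[0,0,0],[0,0,3.5],100],[[0,0,0],[0,0,0],100],[[0,0,0],[0,0,0],100]]' 
python3 - <<'E'
from h import *
for n in("side","wrist"):
    f=cams.grab_frame(n); cv2.imwrite(f"pics/{n}1.png",f["color"][:,:,::-1])
s=status.state();print(s["t"],s["tool_pos"],s["orientation"],s["force"],s["qpos"])
E
```

```text
t: 1.35
tool_pos: [0.4072, 0.3706, 0.4049]
orientation: [3.141, 0.0, 2.75]
force: [0.4, 0.2, 0.9]
gripper_width: 0.095
t: 2.35
tool_pos: [0.5658, 0.1415, 0.4048]
orientation: [3.141, 0.0, 2.696]
force: [0.6, 0.8, -1.2]
gripper_width: 0.0947
t: 2.6
tool_pos: [0.5653, 0.1424, 0.4047]
orientation: [-3.142, -0.0, 2.637]
force: [-0.3, 0.5, 0.9]
gripper_width: 0.0951
2.7 [0.56501173 0.14295523 0.40472809] [ 3.14156646e+00 -1.69936237e-04  2.63818691e+00] [ 0.11596679 -0.51392421 -0.1842341 ] [ 1.55692911e-01 -2.34436189e-02  1.80323520e+00  1.27549441e-04
  1.36191938e+00 -9.11724128e-01]
```

View pics/side1.png

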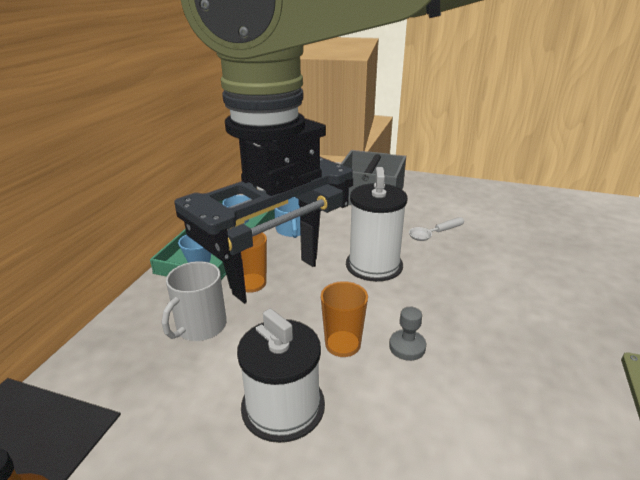

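View pics/wrist1.png

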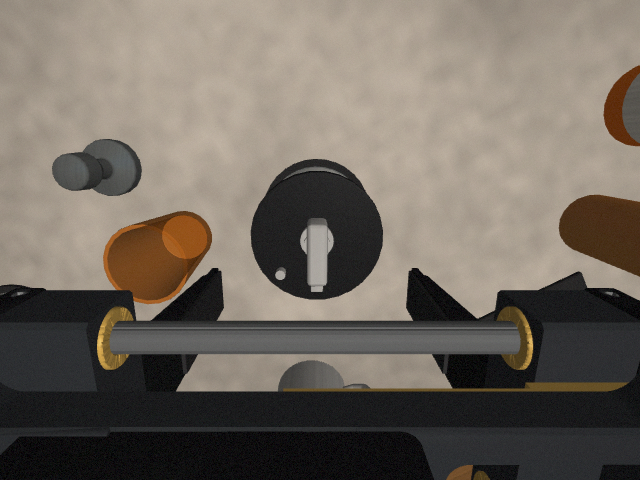

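The wrist view shows the bar upright at columns 307–327, midway between the fingers (about 222 and 408), with the arm under it pointing down the image and the pin at (281,273). I'll check it numerically.

```bash
python3 - <<'E'
from h import *
f=cams.grab_frame("wrist");im=f["color"].astype(int)
crop(f,240,150,400,310,5,"pics/wz.png")
b=(im.min(2)>150).astype(np.uint8);k=np.zeros_like(b);k[215:300,255:375]=1;b&=k
row=b[250:282];print([ (np.nonzero(r)[0].min(),np.nonzero(r)[0].max()) for r in row[::5]])
print("proj TCP axis bar top",proj(f,[.565,.143,.1585]))
E
```

```text
[(np.int64(303), np.int64(329)), (np.int64(311), np.int64(325)), (np.int64(310), np.int64(325)), (np.int64(310), np.int64(325)), (np.int64(311), np.int64(374)), (np.int64(264), np.int64(373)), (np.int64(260), np.int64(369))]
proj TCP axis bar top (np.float64(313.27713088733384), np.float64(255.6773486668874))
```

View pics/wz.png

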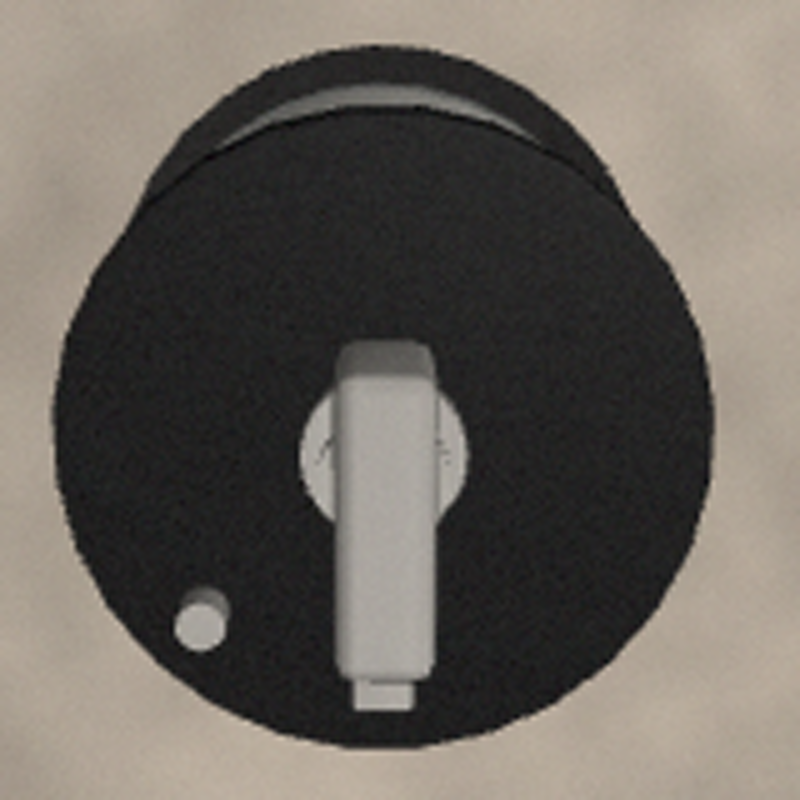

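Bar centre is at column 317.2, against 313–315 expected. With the side view agreeing, I'll shift about 2 mm along +y tool, descend to grasp height z≈0.149 and close.

```bash
python3 -m handwheel '[[[0,2,12],[0,0,0],100],[[0,0,12],[0,0,0],80],[[0,0,12],[0,0,0],60],[[0,0,12],[0,0,0],50],[[0,0,12],[0,0,0],45],[[0,0,12],[0,0,0],40],[[0,0,8],[0,0,0],40],[[0,0,4.7],[0,0,0],40],[[0,0,0],[0,0,0],40],[[0,0,0],[0,0,0],40]]' 20
python3 - <<'E'
from h import *
f=cams.grab_frame("wrist");cv2.imwrite("pics/wrist2.png",f["color"][:,:,::-1])
g=cams.grab_frame("side");crop(g,170,200,370,400,4,"pics/side2.png")
E
```

```text
t: 3.58
tool_pos: [0.5664, 0.1443, 0.3201]
orientation: [3.142, 0.0, 2.636]
force: [0.3, 1.3, 0.2]
gripper_width: 0.0415
```

View pics/wrist2.png

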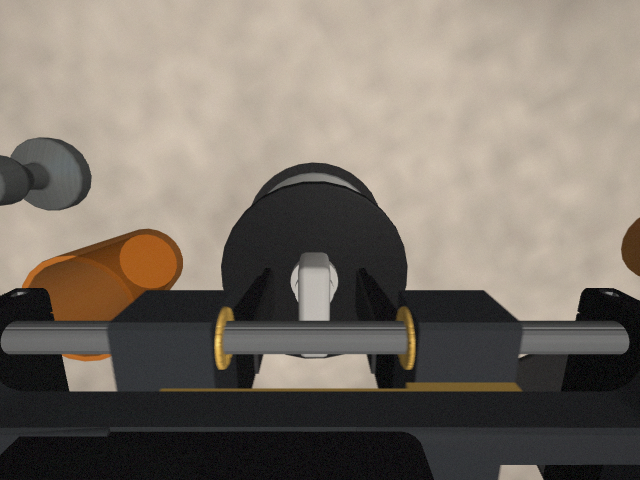

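View pics/side2.png

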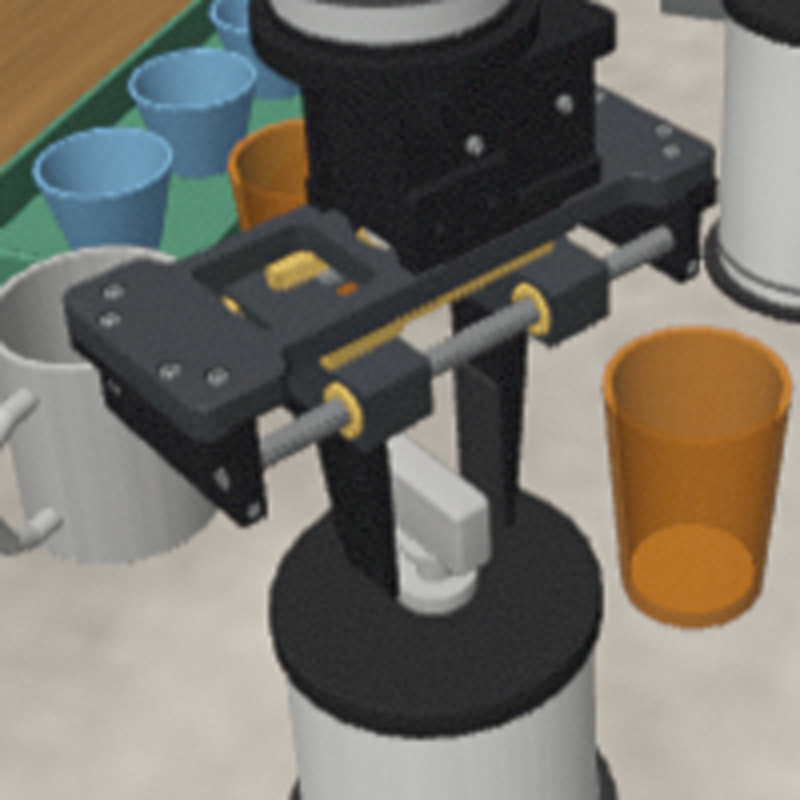

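The bar (columns 300–329) is centred between the pads (about 268 and 360), and the fingers clear the lid. Closing.

```bash
python3 -m handwheel '[[[0,0,0],[0,0,0],0],[[0,0,0],[0,0,0],0],[[0,0,0],[0,0,0],0],[[0,0,0],[0,0,0],0],[[0,0,0],[0,0,0],0],[[0,0,0],[0,0,0],0]]' 20
python3 -m handwheel '[[[0,0,0],[0,0,0],0],[[0,0,0],[0,0,0],0]]' 40
python3 -c "
from rig import status
s=status.state();print(s['wrist_torque'],s['force'],s['orientation'],s['gripper_width'])"
```

```text
t: 4.18
tool_pos: [0.5663, 0.1441, 0.3205]
orientation: [-3.141, 0.0, 2.636]
force: [-1.9, -2.3, 3.0]
gripper_width: 0.0177
t: 4.35
tool_pos: [0.5663, 0.1441, 0.3205]
orientation: [-3.141, 0.0, 2.636]
force: [-2.2, -3.3, 3.8]
gripper_width: 0.0169
[-0.59652427  0.40059585  0.07378155] [-2.16783915 -3.26502249  3.81922462] [-3.14106374e+00  3.89170045e-04  2.63638244e+00] 0.016912683819327035
```

```bash
python3 -m handwheel '[[[0,0,0],[0,0,0],0],[[0,0,0],[0,0,0],0],[[0,0,0],[0,0,3],0],[[0,0,0],[0,0,3],0],[[0,0,0],[0,0,3],0],[[0,0,0],[0,0,3],0],[[0,0,0],[0,0,3],0],[[0,0,0],[0,0,3],0],[[0,0,0],[0,0,2],0],[[0,0,0],[0,0,0],0]]'
python3 - <<'E'
from h import *
s=status.state();print(s['wrist_torque'],s['force'],s['orientation'],s['gripper_width'])
f=cams.grab_frame("wrist");crop(f,200,160,430,360,3,"pics/wrist3.png")
g=cams.grab_frame("side");crop(g,220,280,350,400,6,"pics/side3.png")
s=status.state();print(s['wrist_torque'],s['force'])
E
```

```text
t: 5.18
tool_pos: [0.5663, 0.1441, 0.3204]
orientation: [-3.141, 0.001, 2.287]
force: [-2.7, -3.5, 4.6]
gripper_width: 0.0172
[-0.79858915  0.48005454 -0.03346269] [-2.73318993 -3.51798093  4.63724656] [-3.14125084e+00  5.10604831e-04  2.28667796e+00] 0.0171507213550502
[-0.79071107  0.46856704 -0.01951607] [-2.72379519 -4.2600596   6.11014129]
```

View pics/wrist3.png

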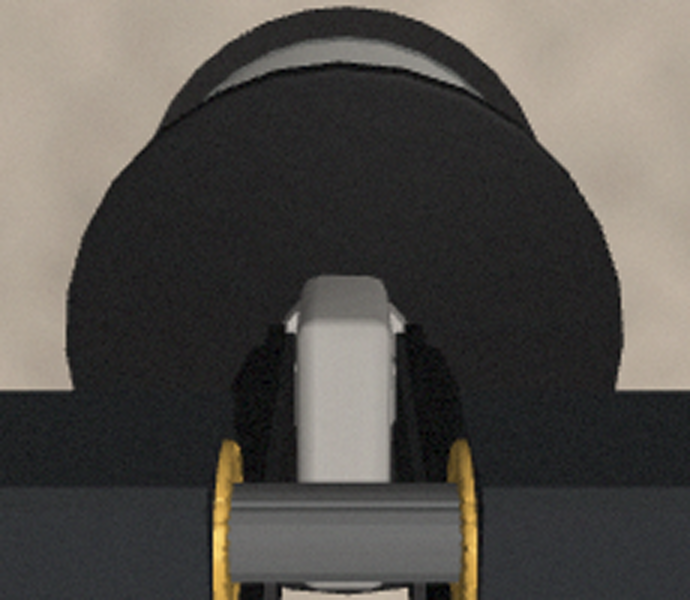

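View pics/side3.png

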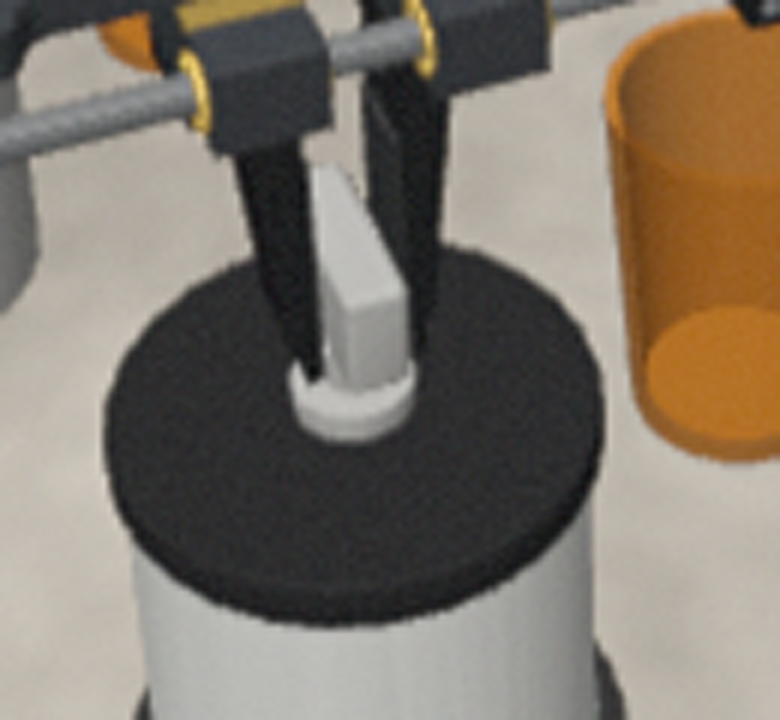

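The bar follows the fingers (20° turned). I'll continue in small steps and watch the moment.

```bash
cat > p.sh <<'E'
python3 -c "
from rig import status
s=status.state();print('>>',s['t'],s['wrist_torque'].round(3),s['orientation'][2]*57.2958,s['gripper_width'])"
E
python3 -m handwheel '[[[0,0,0],[0,0,2],0],[[0,0,0],[0,0,2],0],[[0,0,0],[0,0,0],0]]' >/dev/null; sh p.sh
python3 -m handwheel '[[[0,0,0],[0,0,1.5],0],[[0,0,0],[0,0,1.5],0],[[0,0,0],[0,0,0],0]]' >/dev/null; sh p.sh
python3 -m handwheel '[[[0,0,0],[0,0,1.5],0],[[0,0,0],[0,0,1.5],0],[[0,0,0],[0,0,0],0]]' >/dev/null; sh p.sh
python3 -m handwheel '[[[0,0,0],[0,0,1.5],0],[[0,0,0],[0,0,1.5],0],[[0,0,0],[0,0,0],0]]' >/dev/null; sh p.sh
```

```text
>> 5.5333 [-0.763  0.516 -0.043] 127.04436925615494 0.016360040269770903
>> 5.7833 [-0.795  0.504 -0.032] 124.06010856415304 0.016936770149495458
>> 6.0333 [-0.785  0.496 -0.074] 121.05838802528478 0.016742398337081417
>> 6.2833 [-0.788  0.575  0.035] 118.06190972123734 0.01660191468428138
```

```bash

python3 -m handwheel '[[[0,0,0],[0,0,1.5],0],[[0,0,0],[0,0,1.5],0],[[0,0,0],[0,0,0],0]]' >/dev/null; sh p.sh
python3 -m handwheel '[[[0,0,0],[0,0,1.5],0],[[0,0,0],[0,0,1.5],0],[[0,0,0],[0,0,0],0]]' >/dev/null; sh p.sh
python3 - <<'E'
from h import *
f=cams.grab_frame("wrist");crop(f,200,160,430,360,3,"pics/wrist4.png")
g=cams.grab_frame("side");crop(g,220,280,350,400,6,"pics/side4.png")
f=cams.grab_frame("top");crop(f,205,200,295,290,6,"pics/top4.png")
s=status.state();print(s['wrist_torque'],s['force'])
E
```

```text
>> 6.5333 [-0.777  0.503  0.033] 115.08178217793011 0.016983300577859246
>> 6.7833 [-0.777  0.488  0.023] 112.08317266782986 0.01671489889452925
[-0.7740941   0.47585247  0.02929938] [-2.00257434 -3.54121649  4.41163933]
```

View pics/side4.png

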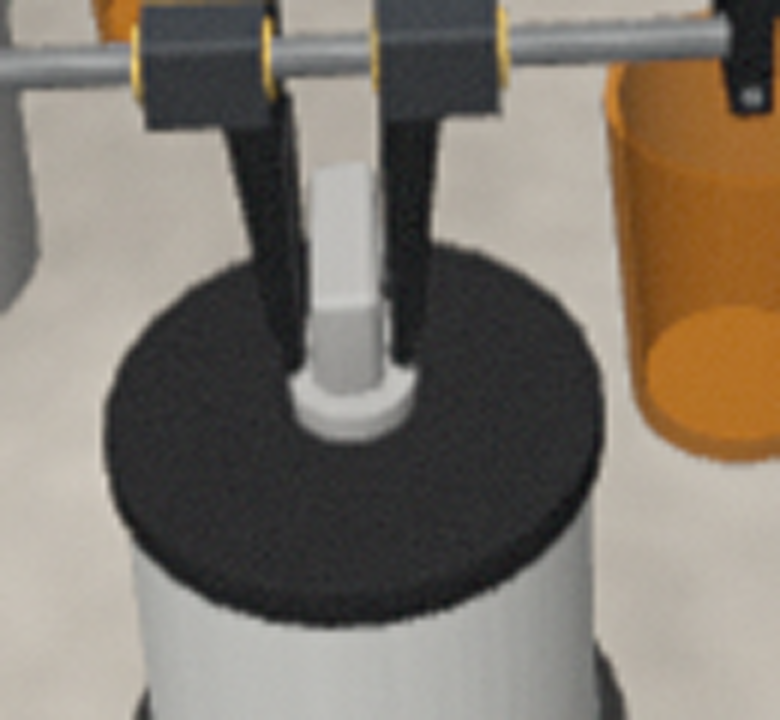

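View pics/wrist4.png

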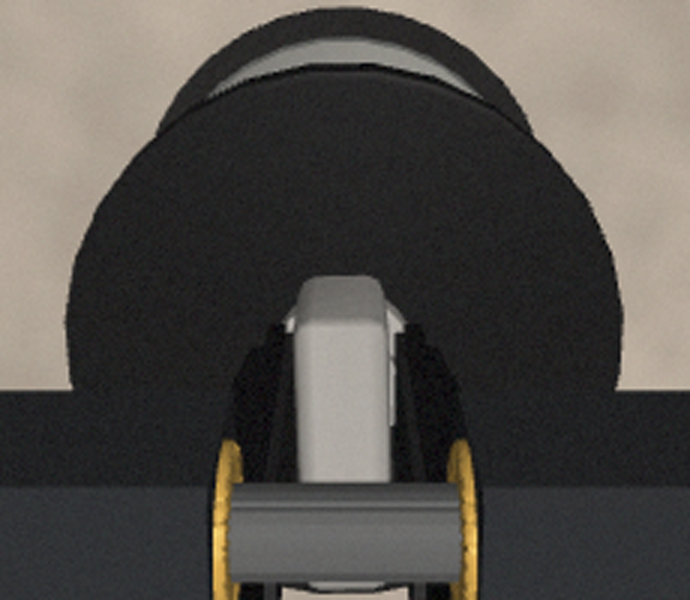

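The moment stepped up by about 0.1 N m around 31–33° of turn, matching the predicted 32°, and the arm now shows lagging on the right of the bar. I'll turn 5° more (about 12° of slip), then release and rise.

```bash

python3 -m handwheel '[[[0,0,0],[0,0,1.5],0],[[0,0,0],[0,0,1.5],0],[[0,0,0],[0,0,2],0],[[0,0,0],[0,0,0],0],[[0,0,0],[0,0,0],0]]' >/dev/null; sh p.sh
python3 -m handwheel '[[[0,0,0],[0,0,0],60],[[0,0,0],[0,0,0],60],[[0,0,0],[0,0,0],60],[[0,0,0],[0,0,0],60],[[0,0,0],[0,0,0],60],[[0,0,0],[0,0,0],60]]'
python3 -m handwheel '[[[0,0,-8],[0,0,0],60],[[0,0,-14],[0,0,0],60],[[0,0,-14],[0,0,0],60],[[0,0,-14],[0,0,0],60],[[0,0,-14],[0,0,0],60],[[0,0,-14],[0,0,0],60],[[0,0,-14],[0,0,0],60],[[0,0,0],[0,0,0],60],[[0,0,0],[0,0,0],60]]'
python3 - <<'E'
from h import *
f=cams.grab_frame("wrist");crop(f,240,150,400,310,5,"pics/wrist5.png")
g=cams.grab_frame("side");crop(g,220,280,350,400,6,"pics/side5.png")
E
```

```text
>> 7.35 [-0.783  0.516  0.049] 107.12229970613812 0.017052509579678247
t: 7.85
tool_pos: [0.5662, 0.1445, 0.3198]
orientation: [-3.141, -0.0, 1.869]
force: [0.4, -0.7, -0.3]
gripper_width: 0.0512
t: 8.6
tool_pos: [0.5664, 0.1443, 0.4137]
orientation: [3.139, 0.0, 1.868]
force: [-0.0, -0.9, -0.8]
gripper_width: 0.0571
```

View pics/wrist5.png

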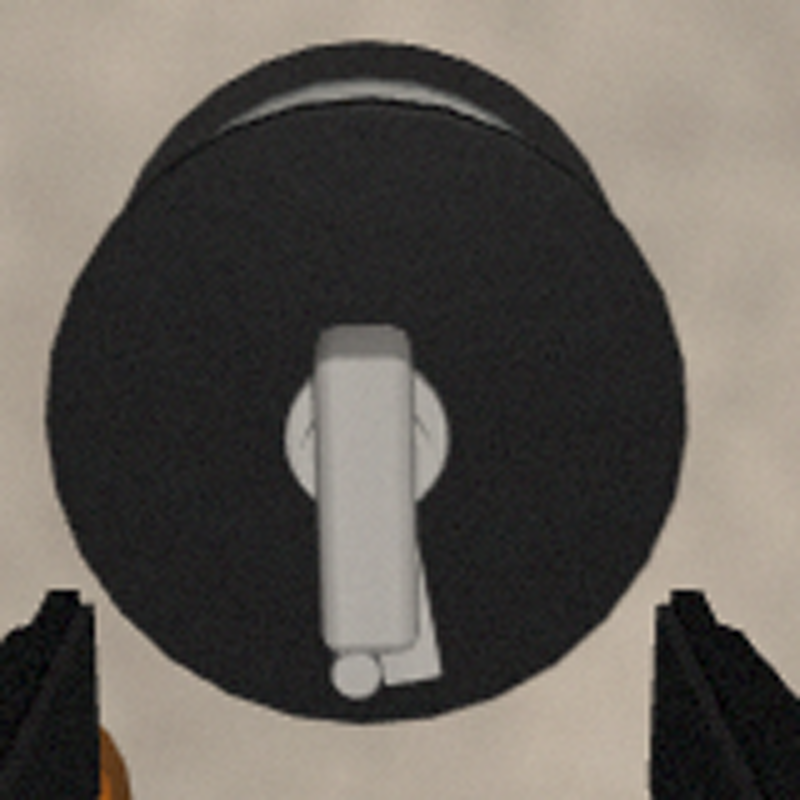

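View pics/side5.png

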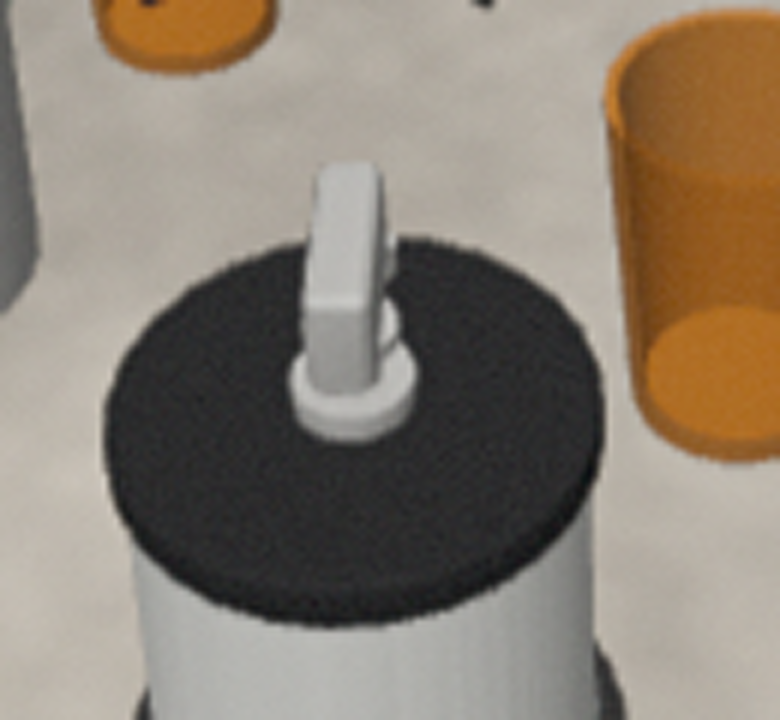

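The arm tip rests against the pin (pin at (357,675), arm end about (383–441,680) in the crop) and the bar has turned past it. I'll measure the slip angle.

```bash
python3 - <<'E'
from h import *
f=cams.grab_frame("wrist")
R=lambda p,z:ray(f,((p[0]+.5)/5-.5+240,(p[1]+.5)/5-.5+150),z)
a=lambda d:np.degrees(np.arctan2(d[1],d[0]))
print("bar L,R edges",a(R((323,635),.1585)-R((315,365),.1585)),a(R((419,635),.1585)-R((411,365),.1585)))
c=(R((318,360),.1585)+R((412,360),.1585)+R((325,645),.1585)+R((418,645),.1585))/4
print("c",c)
for z in(.118,.122):
  r=R((441,674),z)-R((419,545),z); print("arm edge",a(r),np.linalg.norm(r))
  d=R((441,676),z)-c;rr=np.hypot(*d[:2]);print("arm axis via corner",a(d),"-> axis",a(d)-np.degrees(np.arcsin(.005/rr)),rr)
p=R((357,675),.120)-c;print("pin",a(p),np.hypot(*p[:2]))
t=cams.grab_frame("top");cv2.imwrite("pics/top5.png",t["color"][:,:,::-1])
E
```

```text
bar L,R edges -71.74585262924104 -70.94989700727223
c [0.56508477 0.14621226 0.1585    ]
arm edge -63.33245537482098 0.02259887726021396
arm axis via corner -57.20785093580336 -> axis -63.85800039905088 0.04317543998496161
arm edge -63.332455374820896 0.022267328138071345
arm axis via corner -56.79493223365837 -> axis -63.705930284587474 0.04155329591737636
pin -75.8799062651596 0.040634463894776394
```

View pics/top5.png

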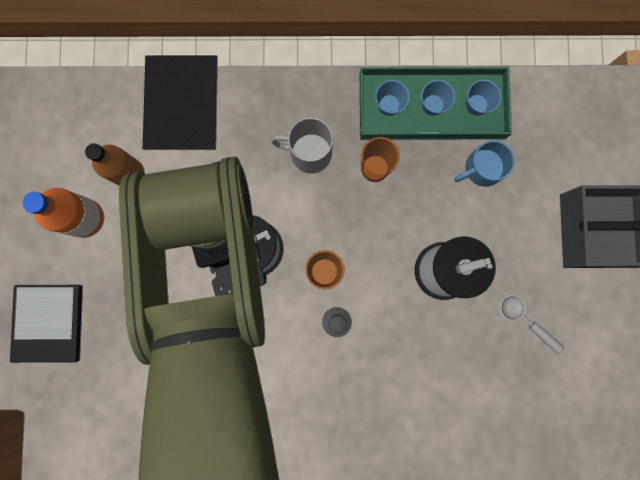

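Slip measures about 8° in the image (bar −71.3°, arm −63.5°), with the arm on the pin. The tall canister is unchanged and the gripper is clear.

```bash
python3 -c "
from rig import order,status
print(status.state()['t'],status.state()['force']);print(order.close_job())"
```

```text
8.8 [ 0.32845292 -0.16957715 -0.2102479 ]
the job is handed in; nothing more can be done
None
```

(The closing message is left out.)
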